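# Set the two valve levers on the bench manifold

### The arm

A 7-joint arm with a two-finger parallel gripper is mounted at the origin on a cart in front of the work surface, level with it; the furniture and walls round the work are solid. World frame = base frame: x ahead of the robot, y to its left, z up, the work surface at z = 0. Lengths are in m, angles in rad, forces in N, time in s.
With the tool pointing down it reaches from about 0.425 to 1.025 m from the base axis. Payload 9.4 kg.
Tool frame: the origin (TCP) lies midway between the tips of the shut fingers; the grasp point (between the pads) lies 19 mm behind it; z points along the fingers, y is the line along which they close (so a half turn about z gives the same grasp; the last joint's range is limited). The gripper opens to 93 mm and grips with 3 to 60 N. Pads are 15 mm wide; open, the fingers measure 128 mm over their backs; the gripper's body (75 mm by 188 mm) begins 65 mm behind the grasp point.
Start: joints at [1.124, 0.599, -0.003, 1.599, 0.002, 0.943, -0.08], TCP at [0.262, -0.676, 0.219] pointing down, gripper open.
Joint ranges: [-2.57, 2.57], [-0.35, 1.97], [-1.29, 1.29], [0.11, 2.56], [-1.05, 4.19], [0.11, 1.86], [-2.63, 2.63]. Speed limits (rad/s): [2.22, 2.22, 3.01, 3.01, 3.14, 3.14, 3.14].

### API

Orientations are given as a unit quaternion [x, y, z, w].
In Python, from bench import robot, eyes, workorder gives the robot as it stands.
- The arm moves only by the tool move_arm, never from a script. Its arguments are lists of equal length, an entry for each row: "twist": the turn, a rotation vector about the tool's x, y, z as a fraction of full scale, a list of three; "linear": the shift along the tool's x, y, z as a fraction of full scale, a list of three; "claw": the opening, from 0 (shut) to 1 (fully open). A call has 1 to 20 rows; each row is the pose to reach, as a shift and turn from the pose commanded when the call began, along the tool's axes at that moment, turning the shorter way round; what a row does not reach only later rows make up. Full scale, the value 1, is 15 cm for a shift and 360 degrees for a turn. A row lasts 1/8 s, in which the tool goes at most 62.5 mm and 10.7 degrees, less where a joint would pass 70% of its speed; a pose out of reach is approached as far as the arm can. A call with a number of a shift or a turn outside -1 to 1 is refused whole. A call with a gripper value outside its range is refused whole. The fingers move at their own pace and stop on an object; "squeeze" is the grip in N (left out, the last holds). Time passes only in rows, so rows that repeat a pose let the fingers close. It gives the time, the measured TCP pose, the force, the opening and the grip force at its end, in the units of the state.
- robot.read_state(): the state, without advancing time (a new reading comes with each control period).
- eyes.capture(name): name is "scene" or "top"; returns the picture (420x560x3 uint8, blue, green, red); there is no depth.
- eyes.camera_info(name): a dict with "fx", "fy", "cx", "cy" (pixels), "R" (3x3) and "t" (3): a world point X has camera coordinates R X + t. Camera axes: x right, y down, z forward; pixel columns grow to the right and rows downward; lengths in m; the calibration is good to about 2 mm. A picture is of the moment at which its call begins. camera_info takes no time and is no camera call.
- workorder.job_done(): hands the job in; it is judged then, once.
The state is a dict: "time": time; "joint_pos": joint angles; "dq": joint speeds; "effort": joint torques, N m; "position": TCP position; "ee_rot": TCP orientation; "contact_force": force on the tool from outside, world axes, zero at the start; "ft_torque": the same for the moment, N m; "gripper_width": finger opening in m; "grip_force": force on a finger pad.
Only numpy, scipy, OpenCV 4.12 (cv2) and the standard library are available. Lean on these libraries where they do the work, as an engineer would, in place of code of your own. Each camera call takes 0.05 s, during which the arm holds its last target. There are 200 camera calls.

### The job

Each of the two lever valves on the steel manifold feeds the bottle that stands on the pad behind it: set the lever of the larger bottle to two thirds open and the lever of the smaller bottle to one third open, each lying over that mark of its dial (four marks, from shut with the lever along the pipe to fully open with the lever pointing at the robot's side). A spirit lamp has been left in the way of one lever: lift it out, do not shove it, and stand it upright on the floor of the steel tray beside the specimen cup. Leave the bottles, jar, dish, tip box and cup where they stand.

Things in the scene. Friction and masses are not known exactly. Their poses are not given: they have to be found in the camera images.
- manifold: fixed steel manifold: base plate 75 x 370 mm with a pipe lying along its y, 31 mm high; two lever valves at y = +120 mm (left) and -120 mm (right), each with a flat round dial 104 mm in diameter, its top 34 mm above the bench, and a round bottle pad (84 mm, 5 mm high) 105 mm behind it (+x). Origin: centre of the underside, on the bench; x points away from the robot at yaw 0, z up
- left_lever (a joint): left lever's angle, rad: 0 = shut, the lever lies along the pipe and points to the manifold's +y (left); grows to 1.571 = fully open, the lever points to the manifold's -x (towards the robot). Dial marks at 0, 0.524, 1.047 and 1.571 (shut, one third, two thirds, open). It turns about a vertical axis through point left_hinge and stays where it is left; about 1.2 N at the grip moves it.
- right_lever (a joint): right lever's angle, rad: 0 = shut, the lever lies along the pipe and points to the manifold's +y (left); grows to 1.571 = fully open, the lever points to the manifold's -x (towards the robot). Dial marks at 0, 0.524, 1.047 and 1.571 (shut, one third, two thirds, open). It turns about a vertical axis through point right_hinge and stays where it is left; about 1.2 N at the grip moves it.
- left_hinge (a point): on the left lever's vertical hinge axis, at the dial's top, 34 mm above the bench; frame parallel to the manifold's
- right_hinge (a point): on the right lever's vertical hinge axis, at the dial's top, 34 mm above the bench; frame parallel to the manifold's
- left_grip (a point): point on the axis of the upright black handle post at the end of the left lever, 110 mm from the hinge axis, 104 mm above the bench (point frame turns with the lever: y points out along it). Post 18 mm in diameter, from 45 mm to 125 mm above the bench; the lever's flat arm below is 14 mm wide, its top 48 mm above the bench
- right_grip (a point): point on the axis of the upright black handle post at the end of the right lever, 110 mm from the hinge axis, 104 mm above the bench (point frame turns with the lever: y points out along it). Post 18 mm in diameter, from 45 mm to 125 mm above the bench; the lever's flat arm below is 14 mm wide, its top 48 mm above the bench
- left_pad (a point): centre of the top of the bottle pad behind the left lever
- right_pad (a point): centre of the top of the bottle pad behind the right lever
- large_bottle: larger screw-cap bottle, 66 mm in diameter, 138 mm tall, on one of the pads; origin at the centre of its underside
- small_bottle: smaller screw-cap bottle, 46 mm in diameter, 104 mm tall, on the other pad; origin at the centre of its underside
- lamp: steel spirit lamp with a bulbous body 59 mm in diameter up to 50 mm high and a firmly fixed cylindrical cap, 28 mm in diameter, from 50 to 84 mm high, by which it can be lifted; 84 mm tall, 0.16 kg. It stands on the bench in the sweep of one of the levers. Origin at the centre of its underside, z up
- tray: fixed low open steel tray, 200 (its x) x 120 (its y) x 18 mm high, walls and floor 4 mm thick; stands left or right of the manifold, on the robot's side. Origin at the centre of its underside
- specimen_cup: specimen cup with screw cap, 38 mm in diameter, 58 mm tall, standing in the tray (bystander); origin at the centre of its underside
- steel_jar: steel jar with a lid, 67 mm in diameter, 95 mm tall, between the levers on the robot's side (bystander); origin at the centre of its underside
- petri_dish: flat petri dish, 62 mm in diameter, 16 mm high, below the sweep of the other lever, not in its way (bystander); origin at the centre of its underside
- tip_box: pipette tip box, 126 (x) x 86 (y) x 42 mm, on the other side from the tray (bystander); origin at the centre of its underside
Things that resemble listed ones, but are neither listed nor needed, are in the scene too. What is shaped like the lamp but blue or green is not meant.

How it is judged:
At the end, for the whole second after the job is handed in: Lever of the larger bottle at 1.047 rad and lever of the smaller at 0.524 rad, each within 0.09 rad; both bottles on their pads (within 35 mm of the centre); lamp upright (within 0.12 rad) on the tray's floor; lamp and levers released and at rest (((horizontal distance between large_bottle and left_pad below 0.035 m and horizontal distance between small_bottle and right_pad below 0.035 m and value of joint left_lever between 0.9572 and 1.1372 rad and value of joint right_lever between 0.4336 and 0.6136 rad) or (horizontal distance between large_bottle and right_pad below 0.035 m and horizontal distance between small_bottle and left_pad below 0.035 m and value of joint right_lever between 0.9572 and 1.1372 rad and value of joint left_lever between 0.4336 and 0.6136 rad)) and x of lamp in the frame of tray between -0.08 and 0.08 m and y of lamp in the frame of tray between -0.045 and 0.045 m and z of lamp in the frame of tray between 0 and 0.01 m and angle between lamp's own z axis and vertical below 0.12 rad and linear speed of lamp below 0.02 m/s and velocity of joint left_lever between -0.05 and 0.05 rad/s and velocity of joint right_lever between -0.05 and 0.05 rad/s); the robot touches nothing.
It fails at once if a bottle moved by more than 25 mm or tipped (distance of any of large_bottle, small_bottle from where it was at the start of the episode above 0.025 m or angle between any of large_bottle, small_bottle's own z axis and vertical above 0.4 rad).
It fails at once if the jar, dish, tip box or specimen cup moved by more than 25 mm or tipped (distance of any of steel_jar, petri_dish, tip_box, specimen_cup from where it was at the start of the episode above 0.025 m or angle between any of steel_jar, petri_dish, tip_box, specimen_cup's own z axis and vertical above 0.4 rad).
It fails at once if the lamp is tipped over (more than 0.6 rad) (angle between lamp's own z axis and vertical above 0.6 rad).
It fails at once if the lamp is shoved along the bench by more than 30 mm instead of being lifted (distance of lamp from where it was at the start of the episode above 0.03 m and height (world z) of lamp below 0.0025 m).
It also fails if it takes over 72 s, if anything falls off the work surface, if the arm or the gripper's body presses on something with over 40 N, if the wrist force passes 120 N, or if a joint passes its speed limit or range.

## Working session

There is one attempt and no reset: what is moved stays moved. The work goes in short steps, Python scripts to look and compute and a tool call to move; the robot and the scene stay as the last step left them, time stands still between calls to the robot, and variables do not carry over. Pictures are saved under pics/ and viewed, at most 10 in all, crops included, and the job is handed in when it is done.

Besides the shell and the picture viewer there is one more tool, called after "Request:" in YAML: its name, and indented under it one key for each argument. move_arm: Moves the arm, as the interface text tells. Shift numbers are shares of 15 cm and turn numbers shares of 360 degrees, none past 1 either way. Its arguments: {"type":"object","properties":{"twist":{"type":"array","items":{"type":"array","items":{"type":"number","minimum":-1,"maximum":1}}},"linear":{"type":"array","items":{"type":"array","items":{"type":"number","minimum":-1,"maximum":1}}},"claw":{"type":"array","items":{"type":"number"}},"squeeze":{"type":"number"}},"required":["twist","linear","claw"]}

```bash
mkdir -p pics; python3 - <<'E'
from bench import robot, eyes
import cv2,json
for n in("scene","top"):
    im=eyes.capture(n); cv2.imwrite(f"pics/{n}0.png",im)
    c=eyes.camera_info(n); print(n,{k:(v if not hasattr(v,'tolist') else v.tolist()) for k,v in c.items()})
s=robot.read_state(); print(s['time'],s['position'],s['ee_rot'],s['gripper_width'])
E
```

```text
scene {'fx': 483.31319489482553, 'fy': 483.31319489482553, 'cx': 278.47768315022705, 'cy': 210.2094860481905, 'R': [[-0.6583532835225147, -0.7522773041996098, 0.025491403674395716], [-0.35890969376821624, 0.28397016395418906, -0.8891258503176229], [0.6616303996902868, -0.5945080349078544, -0.4569523067407285]], 't': [0.37231389223337996, 0.30252072531391516, 1.0272832999858112]}
top {'fx': 402.20515563009013, 'fy': 402.20515563009013, 'cx': 283.2289853556039, 'cy': 205.38309858856815, 'R': [[-0.01314790740305987, -0.9998688061033391, -0.00946060845844063], [-0.9966891402033736, 0.013864139749950028, -0.08011581260683791], [0.08023646509898524, 0.008375930424568332, -0.9967406650969661]], 't': [0.02118617010593569, 0.578872537561572, 1.113023229236048]}
0.1 [ 0.26183941 -0.67557044  0.21783551] [ 9.82950738e-01  1.83867644e-01 -2.10276706e-04 -7.01071921e-04] 0.09255850362779969
```

View pics/scene0.png

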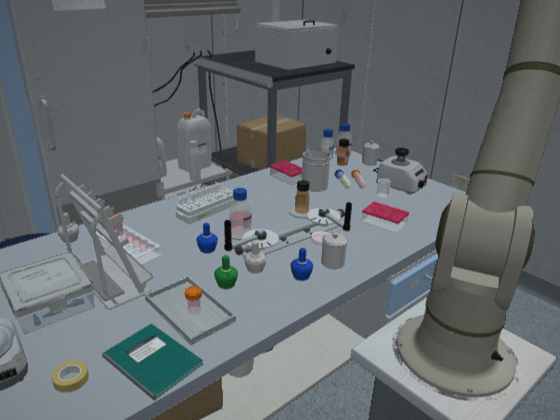

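View pics/top0.png

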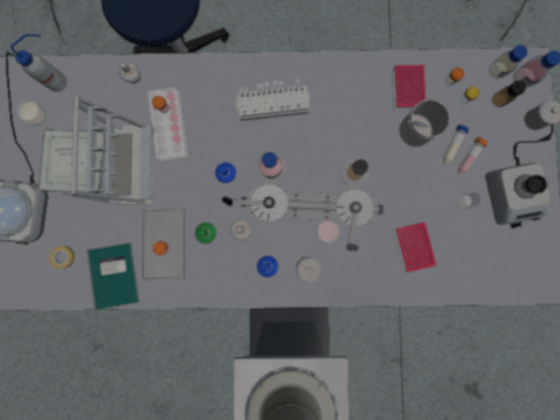

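The top view shows the left lever shut (hinge near 268,203, post near 228,202) and the right lever fully open (hinge 355,207, post 352,247). The steel lamp is near (240,230), the tray near (164,243) and the cup near (161,248). The larger bottle is at the left (270,163) and the brown smaller one at the right (357,171). Next I'll zoom in and measure.

```bash
cat > h.py <<'E'
import numpy as np,cv2
from bench import robot,eyes
def ray(n,u,v,z):
    c=eyes.camera_info(n);R=np.array(c['R']);t=np.array(c['t'])
    d=R.T@np.array([(u-c['cx'])/c['fx'],(v-c['cy'])/c['fy'],1]);o=-R.T@t
    return o+d*(z-o[2])/d[2]
def proj(n,X):
    c=eyes.camera_info(n);p=np.array(c['R'])@np.array(X)+np.array(c['t'])
    return np.array([c['fx']*p[0]/p[2]+c['cx'],c['fy']*p[1]/p[2]+c['cy']])
E
python3 - <<'E'
import cv2
a=cv2.imread('pics/top0.png')[145:285,135:385]
b=cv2.imread('pics/scene0.png')[180:340,140:370]
cv2.imwrite('pics/tc.png',cv2.resize(a,None,fx=3.2,fy=3.2,interpolation=cv2.INTER_CUBIC))
cv2.imwrite('pics/sc.png',cv2.resize(b,None,fx=3.4,fy=3.4,interpolation=cv2.INTER_CUBIC))
E
```

```text
(no output)
```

View pics/tc.png

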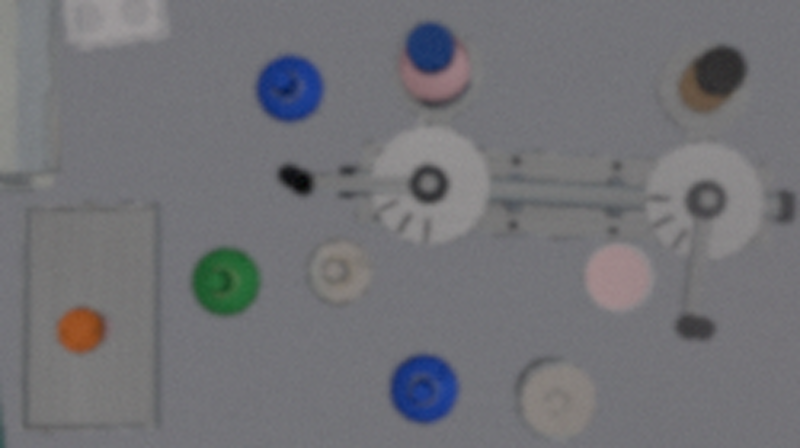

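View pics/sc.png

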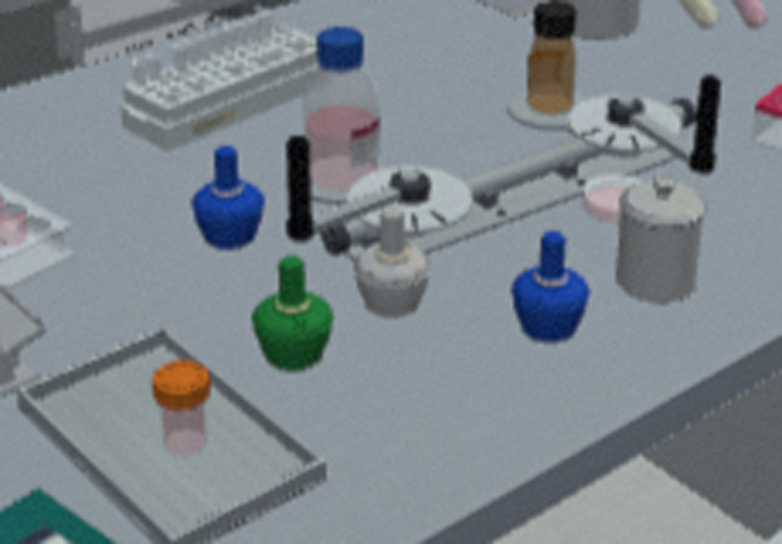

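The crops confirm it: large bottle on the left pad, small brown one on the right. So left goes to 1.047 and right to 0.524. The lamp body in the top crop is around (339,271).

```bash
python3 - <<'E'
from h import *
top=cv2.imread('pics/top0.png');sc=cv2.imread('pics/scene0.png')
g=cv2.cvtColor(top,cv2.COLOR_BGR2GRAY)
C=lambda x,y:(x/3.2+135-.34,y/3.2+145-.34)
S=lambda x,y:(x/3.4+140-.35,y/3.4+180-.35)
P=lambda n,uv,z:ray(n,*uv,z).round(4)
def blob(mask,uv,r):
    m=np.zeros_like(mask);cv2.circle(m,(int(uv[0]),int(uv[1])),r,255,-1);m&=mask
    k=[c for c in cv2.findContours(m,cv2.RETR_EXTERNAL,cv2.CHAIN_APPROX_NONE)[0]]
    return cv2.minEnclosingCircle(max(k,key=cv2.contourArea))
H=[]
for nm,uv,z in(("Ldial",C(431,185),.034),("Rdial",C(706,200),.034)):
    (c,r)=blob(((g>135)*255).astype('uint8'),uv,22)
    d=P('top',c,z);print(nm,c,r,d,'manual',P('top',C(*((431,185) if nm[0]=='L' else (706,200))),z));H.append(d)
v=H[0]-H[1];print('dist',np.linalg.norm(v),'yaw',np.arctan2(-v[0],v[1]))
for nm,uv,z in(("lamp body",C(339,271),.03),("lampcap",C(336,271),.084),("tray TL",C(27,207),.018),("tray TR",C(159,205),.018),("tray BL",C(26,427),.018),("tray BR",C(157,427),.018),
 ("cup",C(81,330),.058),("Lpost top",C(288,176),.125),("Lpost bot",C(304,183),.045),("Rpost top",C(706,328),.125),("Rpost bot",C(685,326),.045),("jar",C(557,400),.095),("green body",C(226,282),.03),("blue body",C(425,389),.03),("blue2",C(290,88),.03),("capL",C(430,47),.138),("capR",C(720,70),.104),("dish",C(618,276),.016)):
    print(nm,P('top',uv,z))
print('scene: lampcaptop',P('scene',S(394,213),.082),'lamp base',P('scene',S(392,307),.0),'Lpost top',P('scene',S(298,140),.125),'Rpost',P('scene',S(709,80),.125),'cup',P('scene',S(181,370),.058))
m=cv2.inRange(cv2.cvtColor(top,cv2.COLOR_BGR2HSV),(5,150,90),(18,255,255));(c,r)=blob(m,C(81,330),15);print('cup blob',c,r,P('top',c,.058))
E
```

```text
Ldial (268.84210205078125, 202.2030029296875) 17.948184967041016 [0.5877 0.0534 0.034 ] manual [0.587 0.052 0.034]
Rdial (354.43023681640625, 207.3023223876953) 17.53868293762207 [ 0.5701 -0.1855  0.034 ] manual [ 0.5705 -0.1879  0.034 ]
dist 0.2395474274543561 yaw -0.07353814337674167
lamp body [0.513  0.1335 0.03  ]
lampcap [0.5118 0.1297 0.084 ]
tray TL [0.5738 0.4123 0.018 ]
tray TR [0.5739 0.2947 0.018 ]
tray BL [0.3803 0.4103 0.018 ]
tray BR [0.3789 0.2951 0.018 ]
cup [0.4651 0.3503 0.058 ]
Lpost top [0.5878 0.1633 0.125 ]
Lpost bot [0.5893 0.1618 0.045 ]
Rpost top [ 0.4617 -0.1696  0.125 ]
Rpost bot [ 0.4616 -0.1651  0.045 ]
jar [ 0.404  -0.0516  0.095 ]
green body [0.5047 0.2324 0.03  ]
blue body [0.4098 0.0593 0.03  ]
blue2 [0.6752 0.1761 0.03  ]
capL [0.6888 0.0472 0.138 ]
capR [ 0.6727 -0.1904  0.104 ]
dish [ 0.5056 -0.1116  0.016 ]
scene: lampcaptop [0.5109 0.1295 0.082 ] lamp base [0.5072 0.1341 0.    ] Lpost top [0.5858 0.1639 0.125 ] Rpost [ 0.4583 -0.1649  0.125 ] cup [0.472  0.3447 0.058 ]
cup blob (160.0, 248.0) 6.403224468231201 [0.4646 0.3502 0.058 ]
```

```bash
cat > plan.py <<'E'
# plan.py "x,y,z,yaw" ... : each is one call's target (yaw = world angle of tool y); prints shares for each, chained
import sys;from h import *
from scipy.spatial.transform import Rotation as Ro
def down(a): # tool y at angle a, z down, x = y cross z
    y=np.array([np.cos(a),np.sin(a),0]);z=np.array([0,0,-1.]);return Ro.from_matrix(np.c_[np.cross(y,z),y,z])
if __name__=='__main__':
    s=robot.read_state();p=np.array(s['position']);R=Ro.from_quat(s['ee_rot']);y=R.as_matrix()[:,1]
    print('t',round(s['time'],2),'p',p.round(4),'yaw',round(np.arctan2(y[1],y[0]),3),'q',np.round(s['joint_pos'],2))
    chain='-r' not in sys.argv
    for a in sys.argv[1:]:
        if a=='-r':continue
        x,y,z,w=map(float,a.split(','));T=down(w)
        print(a,'lin',(R.inv().apply(np.array([x,y,z])-p)/.15).round(3).tolist(),'tw',((R.inv()*T).as_rotvec()/(2*np.pi)).round(3).tolist())
        if chain:p,R=np.array([x,y,z]),T
E
python3 plan.py 0.33,-0.54,0.2,-0.4 0.42,-0.41,0.19,0.4 0.44,-0.27,0.18,1.1 0.461,-0.169,0.17,1.4
```

```text
t 0.1 p [ 0.2618 -0.6756  0.2178] yaw -1.201 q [ 1.12  0.6  -0.    1.6   0.    0.94 -0.08]
0.33,-0.54,0.2,-0.4 lin [0.75, -0.678, 0.12] tw [-0.0, -0.0, -0.127]
0.42,-0.41,0.19,0.4 lin [1.032, 0.215, 0.067] tw [0.0, 0.0, -0.127]
0.44,-0.27,0.18,1.1 lin [0.808, 0.486, 0.067] tw [0.0, 0.0, -0.111]
0.461,-0.169,0.17,1.4 lin [0.181, 0.664, 0.067] tw [0.0, 0.0, -0.048]
```

Request:
move_arm:
  twist:
    - [0,0,-0.127]
    - [0,0,-0.127]
    - [0,0,-0.127]
    - [0,0,-0.127]
    - [0,0,-0.127]
    - [0,0,-0.127]
  linear:
    - [0.75,-0.678,0.12]
    - [0.75,-0.678,0.12]
    - [0.75,-0.678,0.12]
    - [0.75,-0.678,0.12]
    - [0.75,-0.678,0.12]
    - [0.75,-0.678,0.12]
  claw: [0.6,0.6,0.6,0.6,0.6,0.6]

```text
time: 0.85
position: [0.3299, -0.5404, 0.2003]
ee_rot: [0.835, 0.551, 0.0, -0.0]
contact_force: [-0.3, 0.8, 0.6]
gripper_width: 0.0559
grip_force: 0.0
```

```bash
python3 plan.py 0.41,-0.42,0.19,0.4 0.44,-0.28,0.18,1.1 0.461,-0.169,0.17,1.4
```

```text
t 0.85 p [ 0.3299 -0.5404  0.2003] yaw -0.404 q [ 1.09  0.52 -0.23  1.83  0.16  0.82  0.38]
0.41,-0.42,0.19,0.4 lin [0.948, 0.176, 0.069] tw [-0.0, -0.0, -0.128]
0.44,-0.28,0.18,1.1 lin [0.782, 0.548, 0.067] tw [0.0, 0.0, -0.111]
0.461,-0.169,0.17,1.4 lin [0.211, 0.723, 0.067] tw [0.0, 0.0, -0.048]
```

Request:
move_arm:
  twist:
    - [0,0,-0.128]
    - [0,0,-0.128]
    - [0,0,-0.128]
    - [0,0,-0.128]
    - [0,0,-0.128]
    - [0,0,-0.128]
  linear:
    - [0.948,0.176,0.069]
    - [0.948,0.176,0.069]
    - [0.948,0.176,0.069]
    - [0.948,0.176,0.069]
    - [0.948,0.176,0.069]
    - [0.948,0.176,0.069]
  claw: [0.6,0.6,0.6,0.6,0.6,0.6]

```text
time: 1.6
position: [0.4101, -0.4201, 0.19]
ee_rot: [0.553, 0.833, 0.0, -0.0]
contact_force: [0.1, 0.5, -0.8]
gripper_width: 0.0558
grip_force: 0.0
```

Request:
move_arm:
  twist:
    - [0,0,-0.111]
    - [0,0,-0.111]
    - [0,0,-0.111]
    - [0,0,-0.111]
    - [0,0,-0.111]
    - [0,0,-0.111]
  linear:
    - [0.782,0.548,0.067]
    - [0.782,0.548,0.067]
    - [0.782,0.548,0.067]
    - [0.782,0.548,0.067]
    - [0.782,0.548,0.067]
    - [0.782,0.548,0.067]
  claw: [0.6,0.6,0.6,0.6,0.6,0.6]

```text
time: 2.35
position: [0.4399, -0.2804, 0.1801]
ee_rot: [0.236, 0.972, -0.0, -0.0]
contact_force: [-0.6, 0.2, -1.0]
gripper_width: 0.0557
grip_force: 0.0
```

```bash
python3 plan.py 0.461,-0.169,0.17,1.4 0.461,-0.169,0.085,1.4
```

```text
t 2.35 p [ 0.4399 -0.2804  0.1801] yaw 1.094 q [ 0.93  0.48 -0.66  2.07  0.44  0.73  1.09]
0.461,-0.169,0.17,1.4 lin [0.216, 0.724, 0.067] tw [-0.0, -0.0, -0.049]
0.461,-0.169,0.085,1.4 lin [0.0, 0.0, 0.567] tw [0.0, 0.0, 0.0]
```

Request:
move_arm:
  twist:
    - [0,0,-0.049]
    - [0,0,-0.049]
    - [0,0,-0.049]
    - [0,0,-0.049]
  linear:
    - [0.216,0.73,0.067]
    - [0.216,0.73,0.067]
    - [0.216,0.73,0.067]
    - [0.216,0.73,0.067]
  claw: [0.6,0.6,0.6,0.6]

```text
time: 2.85
position: [0.4609, -0.1684, 0.1701]
ee_rot: [0.083, 0.997, -0.0, -0.0]
contact_force: [0.1, -0.1, 0.1]
gripper_width: 0.0558
grip_force: 0.0
```

Request:
move_arm:
  twist:
    - [0,0,0]
    - [0,0,0]
    - [0,0,0]
    - [0,0,0]
  linear:
    - [0,0,0.2]
    - [0,0,0.4]
    - [0,0,0.567]
    - [0,0,0.567]
  claw: [0.6,0.6,0.6,0.6]

```text
time: 3.35
position: [0.4599, -0.169, 0.0839]
ee_rot: [0.084, 0.996, -0.0, -0.002]
contact_force: [0.3, -0.3, -0.4]
gripper_width: 0.056
grip_force: 0.0
```

```bash
python3 - <<'E'
from h import *
print(robot.read_state()['position'])
for n,a,b in(("top",(300,150),(400,270)),("scene",(290,160),(390,280))):
    im=eyes.capture(n);cv2.imwrite(f'pics/{n}1.png',im)
a=cv2.resize(cv2.imread('pics/top1.png')[140:280,290:420],None,fx=3,fy=3,interpolation=2)
b=cv2.resize(cv2.imread('pics/scene1.png')[160:300,270:400],None,fx=3,fy=3,interpolation=2)
cv2.imwrite('pics/g1.png',np.hstack([a,b]))
E
```

```text
[ 0.4598815  -0.16896093  0.08387878]
```

View pics/g1.png

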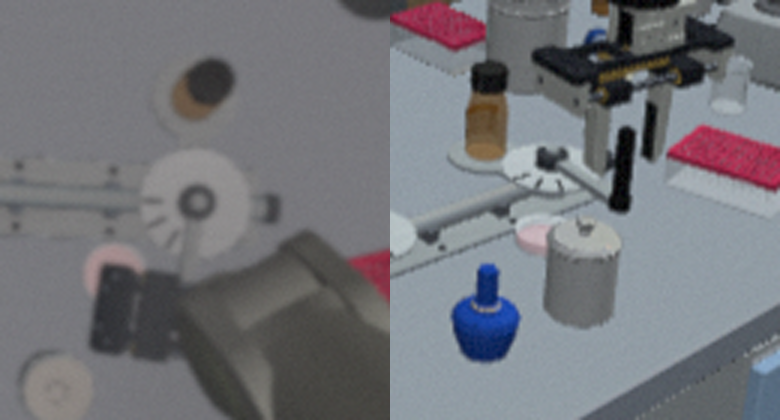

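The post stands between the fingers in both views (scene crop near 622,165, with fingers at 598 and 655). Closing gently.

Request:
move_arm:
  twist:
    - [0,0,0]
    - [0,0,0]
    - [0,0,0]
    - [0,0,0]
    - [0,0,0]
    - [0,0,0]
  linear:
    - [0,0,0]
    - [0,0,0]
    - [0,0,0]
    - [0,0,0]
    - [0,0,0]
    - [0,0,0]
  claw: [0.1,0.1,0.1,0.1,0.1,0.1]
  squeeze: 6

```text
time: 4.2
position: [0.461, -0.1678, 0.0852]
ee_rot: [0.082, 0.997, -0.0, -0.0]
contact_force: [-1.2, -1.1, 3.9]
gripper_width: 0.0179
grip_force: 6.0
```

```bash
cat > arc.py <<'E'
# arc.py hx hy th0 th1 tooloffset n : rows along the lever arc from present pose
import sys;from plan import *
hx,hy,t0,t1,n=map(float,sys.argv[1:6]);yawm=-0.0705
s=robot.read_state();p=np.array(s['position']);R=Ro.from_quat(s['ee_rot']);y=R.as_matrix()[:,1];a0=np.arctan2(y[1],y[0])
d=p[:2]-[hx,hy];print('p',p.round(4),'yaw',round(a0,3),'width',s['gripper_width'],'grip',s['grip_force'],'r',np.hypot(*d),'theta',(np.arctan2(d[1],d[0])-np.pi/2-yawm)%6.283)
L=[];W=[]
for th in np.linspace(t0,t1,int(n)+1)[1:]:
    b=np.pi/2+th+yawm;X=[hx+.11*np.cos(b),hy+.11*np.sin(b),p[2]]
    L.append((R.inv().apply(X-p)/.15).round(3).tolist());W.append([0,0,round(-(th-t0)/(2*np.pi),3)])
print('end',X);print(L);print(W)
E
python3 arc.py 0.570 -0.1865 1.49 0.524 11
```

```text
p [ 0.461  -0.1678  0.0852] yaw 1.407 width 0.017926258135842546 grip 6.000302317479509 r 0.11057131653124541 theta 1.4715572483210577
end [np.float64(0.5218074128788768), np.float64(-0.08761888680555344), np.float64(0.08522893467798032)]
[[-0.006, 0.051, -0.0], [-0.013, 0.115, -0.0], [-0.027, 0.178, -0.0], [-0.045, 0.239, -0.0], [-0.069, 0.299, -0.0], [-0.099, 0.356, -0.0], [-0.133, 0.411, -0.0], [-0.171, 0.463, -0.0], [-0.214, 0.51, -0.0], [-0.262, 0.554, -0.0], [-0.312, 0.594, -0.0]]
[[0, 0, np.float64(0.014)], [0, 0, np.float64(0.028)], [0, 0, np.float64(0.042)], [0, 0, np.float64(0.056)], [0, 0, np.float64(0.07)], [0, 0, np.float64(0.084)], [0, 0, np.float64(0.098)], [0, 0, np.float64(0.112)], [0, 0, np.float64(0.126)], [0, 0, np.float64(0.14)], [0, 0, np.float64(0.154)]]
```

Request:
move_arm:
  twist:
    - [0,0,0.014]
    - [0,0,0.028]
    - [0,0,0.042]
    - [0,0,0.056]
    - [0,0,0.07]
    - [0,0,0.084]
    - [0,0,0.098]
    - [0,0,0.112]
    - [0,0,0.126]
    - [0,0,0.14]
    - [0,0,0.154]
    - [0,0,0.154]
    - [0,0,0.154]
  linear:
    - [-0.006,0.051,0]
    - [-0.013,0.115,0]
    - [-0.027,0.178,0]
    - [-0.045,0.239,0]
    - [-0.069,0.299,0]
    - [-0.099,0.356,0]
    - [-0.133,0.411,0]
    - [-0.171,0.463,0]
    - [-0.214,0.51,0]
    - [-0.262,0.554,0]
    - [-0.312,0.594,0]
    - [-0.312,0.594,0]
    - [-0.312,0.594,0]
  claw: [0.1,0.1,0.1,0.1,0.1,0.1,0.1,0.1,0.1,0.1,0.1,0.1,0.1]

```text
time: 5.82
position: [0.5219, -0.0875, 0.0852]
ee_rot: [0.535, 0.845, 0.0, 0.0]
contact_force: [1.8, -1.1, 2.2]
gripper_width: 0.0179
grip_force: 6.0
```

```bash
python3 arc.py 0.570 -0.1865 1.49 0.524 1|head -1
```

```text
p [ 0.5219 -0.0875  0.0852] yaw 0.441 width 0.01789538573926075 grip 6.000351040129317 r 0.11005193961219852 theta 0.5224970819965122
```

Request:
move_arm:
  twist:
    - [0,0,0]
    - [0,0,0]
    - [0,0,0]
    - [0,0,0]
    - [0,0,0]
    - [0,0,0]
    - [0,0,0]
  linear:
    - [0,0,0]
    - [0,0,0]
    - [0,0,0]
    - [0,0,-0.2]
    - [0,0,-0.5]
    - [0,0,-0.75]
    - [0,0,-0.75]
  claw: [0.6,0.6,0.6,0.6,0.6,0.6,0.6]

```text
time: 6.7
position: [0.523, -0.0876, 0.2001]
ee_rot: [0.536, 0.844, 0.001, 0.002]
contact_force: [-0.2, 0.4, -0.5]
gripper_width: 0.0559
grip_force: 0.0
```

```bash
python3 plan.py 0.52,0.0,0.19,-0.2 0.511,0.131,0.16,-0.9 0.511,0.131,0.056,-0.9
```

```text
t 6.7 p [ 0.523  -0.0876  0.2001] yaw 0.439 q [ 0.38  0.42 -0.44  2.05  0.27  0.72  0.21]
0.52,0.0,0.19,-0.2 lin [0.538, 0.23, 0.067] tw [0.001, 0.0, 0.102]
0.511,0.131,0.16,-0.9 lin [0.844, -0.232, 0.2] tw [0.0, 0.0, 0.111]
0.511,0.131,0.056,-0.9 lin [0.0, 0.0, 0.693] tw [0.0, 0.0, 0.0]
```

Request:
move_arm:
  twist:
    - [0,0,0.102]
    - [0,0,0.102]
    - [0,0,0.102]
    - [0,0,0.102]
    - [0,0,0.102]
  linear:
    - [0.538,0.23,0.067]
    - [0.538,0.23,0.067]
    - [0.538,0.23,0.067]
    - [0.538,0.23,0.067]
    - [0.538,0.23,0.067]
  claw: [0.7,0.7,0.7,0.7,0.7]

```text
time: 7.32
position: [0.5181, 0.0004, 0.1866]
ee_rot: [0.774, 0.633, -0.001, -0.0]
contact_force: [0.1, -0.4, 0.1]
gripper_width: 0.0649
grip_force: 0.0
```

Request:
move_arm:
  twist:
    - [0,0,0.111]
    - [0,0,0.111]
    - [0,0,0.111]
    - [0,0,0.111]
    - [0,0,0.111]
    - [0,0,0.111]
  linear:
    - [0.844,-0.232,0.1]
    - [0.844,-0.232,0.2]
    - [0.844,-0.232,0.2]
    - [0.844,-0.232,0.2]
    - [0.844,-0.232,0.2]
    - [0.844,-0.232,0.2]
  claw: [0.7,0.7,0.7,0.7,0.7,0.7]

```text
time: 8.07
position: [0.5099, 0.1309, 0.1573]
ee_rot: [0.944, 0.331, -0.0, 0.0]
contact_force: [0.3, -0.2, 0.3]
gripper_width: 0.065
grip_force: 0.0
```

```bash
python3 plan.py 0.511,0.1305,0.056,-0.9; python3 - <<'E'
from h import *
a=eyes.capture('top');b=eyes.capture('scene')
cv2.imwrite('pics/g2.png',np.hstack([cv2.resize(a[140:280,200:330],None,fx=3,fy=3,interpolation=2),cv2.resize(b[180:320,190:320],None,fx=3,fy=3,interpolation=2)]))
E
```

```text
t 8.07 p [0.5099 0.1309 0.1573] yaw -0.896 q [-0.32  0.45 -0.06  2.11  0.05  0.58 -1.3 ]
0.511,0.1305,0.056,-0.9 lin [0.004, 0.007, 0.676] tw [-0.0, 0.0, 0.001]
```

View pics/g2.png

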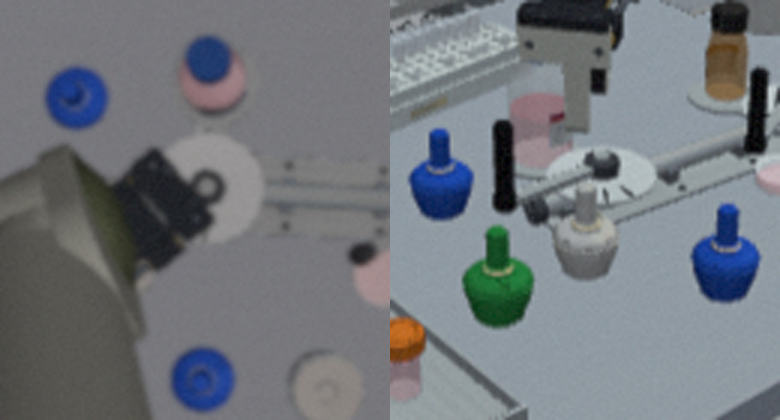

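The tips hang right above the steel lamp's cap (scene crop 586,185), and nothing is between them. Lowering and gripping.

Request:
move_arm:
  twist:
    - [0,0,0]
    - [0,0,0]
    - [0,0,0]
    - [0,0,0]
    - [0,0,0]
    - [0,0,0]
  linear:
    - [0.004,0.007,0.15]
    - [0.004,0.007,0.3]
    - [0.004,0.007,0.45]
    - [0.004,0.007,0.58]
    - [0.004,0.007,0.66]
    - [0.004,0.007,0.66]
  claw: [0.7,0.7,0.7,0.7,0.7,0.7]

```text
time: 8.93
position: [0.5108, 0.1305, 0.058]
ee_rot: [0.944, 0.33, -0.001, -0.0]
contact_force: [0.8, -0.7, -0.9]
gripper_width: 0.0654
grip_force: 0.0
```

Request:
move_arm:
  twist:
    - [0,0,0]
    - [0,0,0]
    - [0,0,0]
    - [0,0,0]
    - [0,0,0]
    - [0,0,0]
  linear:
    - [0,0,0]
    - [0,0,0]
    - [0,0,0]
    - [0,0,0]
    - [0,0,0]
    - [0,0,0]
  claw: [0.2,0.2,0.2,0.2,0.2,0.2]
  squeeze: 15

```text
time: 9.68
position: [0.5111, 0.131, 0.0586]
ee_rot: [0.944, 0.33, 0.0, -0.0]
contact_force: [-0.6, 1.3, 2.6]
gripper_width: 0.0231
grip_force: 15.0
```

```bash
python3 - <<'E'
from h import *
b=eyes.capture('scene');cv2.imwrite('pics/scene3.png',b)
for n,X in(('tcp',(.511,.131,.058)),('grasp',(.511,.131,.077)),('x+15',(.511+.0117,.131+.0093,.077))):print(n,(proj('scene',X)-[215,220])*8)
cv2.imwrite('pics/g3.png',cv2.resize(b[220:290,215:300],None,fx=8,fy=8,interpolation=2))
E
```

```text
tcp [320.24591172 242.86038712]
grasp [320.44086486 192.92881331]
x+15 [275.46845272 187.64767428]
```

View pics/g3.png

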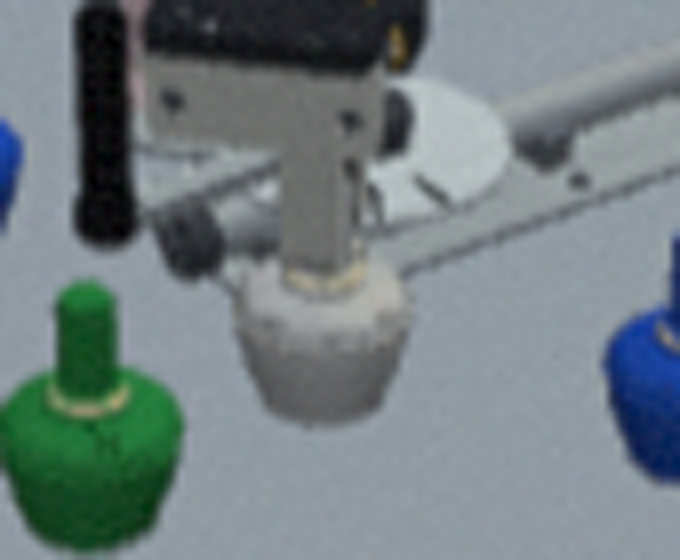

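The lamp is held square in the fingers: its body centre is near crop column 323, and the TCP projects to 320. It's upright, so I'll lift it.

Request:
move_arm:
  twist:
    - [0,0,0]
    - [0,0,0]
    - [0,0,0]
    - [0,0,0]
    - [0,0,0]
    - [0,0,0]
    - [0,0,0]
  linear:
    - [0,0,-0.1]
    - [0,0,-0.3]
    - [0,0,-0.5]
    - [0,0,-0.7]
    - [0,0,-0.85]
    - [0,0,-0.95]
    - [0,0,-0.95]
  claw: [0.2,0.2,0.2,0.2,0.2,0.2,0.2]

```text
time: 10.6
position: [0.5115, 0.1308, 0.2021]
ee_rot: [0.944, 0.329, 0.001, 0.0]
contact_force: [-0.5, -0.4, -1.8]
gripper_width: 0.0234
grip_force: 14.7
```

```bash
python3 plan.py 0.524,0.25,0.2,-1 0.536,0.352,0.2,-1.1 0.536,0.352,0.066,-1.1; python3 - <<'E'
from h import *
s=robot.read_state();print(s['gripper_width'],s['contact_force'])
top=cv2.imread('pics/top0.png')
# tray corners vs floor: hold against 200x120
c=np.array([ray('top',x/3.2+134.66,y/3.2+144.66,.018)[:2] for x,y in((27,207),(159,205),(157,427),(26,427))])
print(c.mean(0),np.linalg.norm(np.roll(c,-1,0)-c,axis=1))
E
```

```text
t 10.6 p [0.5115 0.1308 0.2021] yaw -0.9 q [-0.31  0.39 -0.06  2.06  0.04  0.69 -1.3 ]
0.524,0.25,0.2,-1 lin [0.559, -0.57, 0.015] tw [0.0, -0.0, 0.016]
0.536,0.352,0.2,-1.1 lin [0.435, -0.529, 0.0] tw [0.0, 0.0, 0.016]
0.536,0.352,0.066,-1.1 lin [0.0, 0.0, 0.893] tw [0.0, 0.0, 0.0]
0.023410303357058758 [-0.49351632 -0.4225352  -1.82664587]
[0.47670049 0.35310162] [0.11764363 0.19506655 0.1151874  0.1935134 ]
```

Request:
move_arm:
  twist:
    - [0,0,0.016]
    - [0,0,0.016]
    - [0,0,0.016]
    - [0,0,0.016]
    - [0,0,0.016]
    - [0,0,0.016]
  linear:
    - [0.14,-0.14,0.01]
    - [0.28,-0.28,0.015]
    - [0.42,-0.43,0.015]
    - [0.52,-0.53,0.015]
    - [0.559,-0.57,0.015]
    - [0.559,-0.57,0.015]
  claw: [0.2,0.2,0.2,0.2,0.2,0.2]

```text
time: 11.35
position: [0.5234, 0.2496, 0.1984]
ee_rot: [0.96, 0.282, -0.0, 0.0]
contact_force: [0.4, -0.9, -1.6]
gripper_width: 0.0232
grip_force: 14.7
```

Request:
move_arm:
  twist:
    - [0,0,0.016]
    - [0,0,0.016]
    - [0,0,0.016]
    - [0,0,0.016]
    - [0,0,0.016]
    - [0,0,0.016]
  linear:
    - [0.11,-0.13,0]
    - [0.22,-0.27,0]
    - [0.33,-0.4,0]
    - [0.4,-0.49,0]
    - [0.435,-0.529,0]
    - [0.435,-0.529,0]
  claw: [0.2,0.2,0.2,0.2,0.2,0.2]

```text
time: 12.1
position: [0.5355, 0.352, 0.1986]
ee_rot: [0.972, 0.233, -0.0, 0.0]
contact_force: [-0.5, -0.9, -2.2]
gripper_width: 0.0233
grip_force: 14.7
```

```bash
python3 plan.py 0.535,0.352,0.075,-1.1
```

```text
t 12.1 p [0.5355 0.352  0.1986] yaw -1.1 q [-0.67  0.52 -0.01  1.82  0.    0.8  -1.77]
0.535,0.352,0.075,-1.1 lin [-0.003, -0.002, 0.824] tw [0.0, 0.0, 0.0]
```

Request:
move_arm:
  twist:
    - [0,0,0]
    - [0,0,0]
    - [0,0,0]
    - [0,0,0]
    - [0,0,0]
    - [0,0,0]
    - [0,0,0]
    - [0,0,0]
    - [0,0,0]
    - [0,0,0]
  linear:
    - [0,0,0.15]
    - [0,0,0.35]
    - [0,0,0.55]
    - [0,0,0.7]
    - [0,0,0.8]
    - [0,0,0.84]
    - [0,0,0.87]
    - [0,0,0.89]
    - [0,0,0.9]
    - [0,0,0.9]
  claw: [0.2,0.2,0.2,0.2,0.2,0.2,0.2,0.2,0.2,0.2]

```text
time: 13.35
position: [0.5357, 0.352, 0.064]
ee_rot: [0.972, 0.233, 0.0, -0.0]
contact_force: [-0.3, 0.3, -1.6]
gripper_width: 0.0231
grip_force: 14.7
```

Contact isn't felt yet (it should come near 0.0626), so I'll go down 1.5 mm more.

Request:
move_arm:
  twist:
    - [0,0,0]
    - [0,0,0]
    - [0,0,0]
  linear:
    - [0,0,0.005]
    - [0,0,0.01]
    - [0,0,0.01]
  claw: [0.2,0.2,0.2]

```text
time: 13.72
position: [0.5358, 0.3522, 0.0627]
ee_rot: [0.972, 0.233, 0.0, -0.0]
contact_force: [-0.7, 0.1, 2.6]
gripper_width: 0.0233
grip_force: 15.0
```

Request:
move_arm:
  twist:
    - [0,0,0]
    - [0,0,0]
    - [0,0,0]
    - [0,0,0]
    - [0,0,0]
    - [0,0,0]
    - [0,0,0]
    - [0,0,0]
  linear:
    - [0,0,0]
    - [0,0,0]
    - [0,0,0]
    - [0,0,-0.1]
    - [0,0,-0.3]
    - [0,0,-0.6]
    - [0,0,-0.9]
    - [0,0,-0.9]
  claw: [0.6,0.6,0.6,0.6,0.6,0.6,0.6,0.6]

```text
time: 14.72
position: [0.5373, 0.353, 0.2021]
ee_rot: [0.973, 0.233, 0.003, -0.001]
contact_force: [0.1, 0.7, -0.5]
gripper_width: 0.0563
grip_force: 0.0
```

```bash
python3 plan.py 0.56,0.25,0.2,-0.5 0.589,0.163,0.17,0.0 0.589,0.163,0.085,0.0
```

```text
t 14.72 p [0.5373 0.353  0.2021] yaw -1.101 q [-0.67  0.51 -0.01  1.82  0.    0.8  -1.77]
0.56,0.25,0.2,-0.5 lin [-0.176, 0.681, 0.012] tw [0.0, -0.001, -0.096]
0.589,0.163,0.17,0.0 lin [-0.416, 0.448, 0.2] tw [0.0, 0.0, -0.08]
0.589,0.163,0.085,0.0 lin [0.0, 0.0, 0.567] tw [0.0, 0.0, 0.0]
```

Request:
move_arm:
  twist:
    - [0,0,-0.096]
    - [0,0,-0.096]
    - [0,0,-0.096]
    - [0,0,-0.096]
    - [0,0,-0.096]
  linear:
    - [-0.176,0.681,0.012]
    - [-0.176,0.681,0.012]
    - [-0.176,0.681,0.012]
    - [-0.176,0.681,0.012]
    - [-0.176,0.681,0.012]
  claw: [0.6,0.6,0.6,0.6,0.6]

```text
time: 15.35
position: [0.5581, 0.2494, 0.1953]
ee_rot: [0.86, 0.51, -0.0, -0.0]
contact_force: [-1.0, 0.4, -0.4]
gripper_width: 0.0559
grip_force: 0.0
```

Request:
move_arm:
  twist:
    - [0,0,-0.08]
    - [0,0,-0.08]
    - [0,0,-0.08]
    - [0,0,-0.08]
    - [0,0,-0.08]
  linear:
    - [-0.416,0.448,0.1]
    - [-0.416,0.448,0.2]
    - [-0.416,0.448,0.2]
    - [-0.416,0.448,0.2]
    - [-0.416,0.448,0.2]
  claw: [0.6,0.6,0.6,0.6,0.6]

```text
time: 15.98
position: [0.5875, 0.1631, 0.1656]
ee_rot: [0.706, 0.708, 0.0, -0.0]
contact_force: [0.3, 0.4, -0.1]
gripper_width: 0.0557
grip_force: 0.0
```

```bash
python3 plan.py 0.5875,0.163,0.085,0.0
```

```text
t 15.97 p [0.5875 0.1631 0.1656] yaw 0.003 q [-0.15  0.54 -0.31  1.91  0.24  0.73 -0.59]
0.5875,0.163,0.085,0.0 lin [-0.001, -0.0, 0.538] tw [0.0, -0.0, 0.0]
```

Request:
move_arm:
  twist:
    - [0,0,0]
    - [0,0,0]
    - [0,0,0]
    - [0,0,0]
    - [0,0,0]
    - [0,0,0]
    - [0,0,0]
    - [0,0,0]
    - [0,0,0]
    - [0,0,0]
  linear:
    - [0,0,0.15]
    - [0,0,0.3]
    - [0,0,0.45]
    - [0,0,0.538]
    - [0,0,0.538]
    - [0,0,0.538]
    - [0,0,0.538]
    - [0,0,0.538]
    - [0,0,0.538]
    - [0,0,0.538]
  claw: [0.6,0.6,0.6,0.6,0.6,0.1,0.1,0.1,0.1,0.1]
  squeeze: 6

```text
time: 17.23
position: [0.5877, 0.162, 0.085]
ee_rot: [0.705, 0.709, 0.0, 0.0]
contact_force: [0.4, -0.2, 1.4]
gripper_width: 0.018
grip_force: 6.0
```

```bash
python3 arc.py 0.5875 0.053 0.07 1.047 11
```

```text
p [0.5877 0.162  0.085 ] yaw 0.005 width 0.017960179867386027 grip 6.00006435164687 r 0.10897134470929024 theta 0.06832447873328638
end [np.float64(0.4963603020355778), np.float64(0.11459184568556044), np.float64(0.0850042844103549)]
[[0.004, -0.066, -0.0], [-0.004, -0.131, -0.0], [-0.018, -0.194, -0.0], [-0.037, -0.257, -0.0], [-0.062, -0.317, -0.0], [-0.093, -0.374, -0.0], [-0.128, -0.429, -0.0], [-0.168, -0.481, -0.0], [-0.212, -0.528, -0.0], [-0.261, -0.572, -0.0], [-0.313, -0.611, -0.0]]
[[0, 0, np.float64(-0.014)], [0, 0, np.float64(-0.028)], [0, 0, np.float64(-0.042)], [0, 0, np.float64(-0.057)], [0, 0, np.float64(-0.071)], [0, 0, np.float64(-0.085)], [0, 0, np.float64(-0.099)], [0, 0, np.float64(-0.113)], [0, 0, np.float64(-0.127)], [0, 0, np.float64(-0.141)], [0, 0, np.float64(-0.155)]]
```

Request:
move_arm:
  twist:
    - [0,0,-0.014]
    - [0,0,-0.028]
    - [0,0,-0.042]
    - [0,0,-0.057]
    - [0,0,-0.071]
    - [0,0,-0.085]
    - [0,0,-0.099]
    - [0,0,-0.113]
    - [0,0,-0.127]
    - [0,0,-0.141]
    - [0,0,-0.155]
    - [0,0,-0.155]
    - [0,0,-0.155]
  linear:
    - [0.004,-0.066,0]
    - [-0.004,-0.131,0]
    - [-0.018,-0.194,0]
    - [-0.037,-0.257,0]
    - [-0.062,-0.317,0]
    - [-0.093,-0.374,0]
    - [-0.128,-0.429,0]
    - [-0.168,-0.481,0]
    - [-0.212,-0.528,0]
    - [-0.261,-0.572,0]
    - [-0.313,-0.611,0]
    - [-0.313,-0.611,0]
    - [-0.313,-0.611,0]
  claw: [0.1,0.1,0.1,0.1,0.1,0.1,0.1,0.1,0.1,0.1,0.1,0.1,0.1]

```text
time: 18.85
position: [0.4959, 0.1149, 0.0849]
ee_rot: [0.292, 0.956, -0.0, -0.0]
contact_force: [-3.9, 1.8, 5.1]
gripper_width: 0.0179
grip_force: 6.0
```

Request:
move_arm:
  twist:
    - [0,0,0]
    - [0,0,0]
    - [0,0,0]
    - [0,0,0]
    - [0,0,0]
    - [0,0,0]
    - [0,0,0]
  linear:
    - [0,0,0]
    - [0,0,0]
    - [0,0,0]
    - [0,0,-0.2]
    - [0,0,-0.5]
    - [0,0,-0.9]
    - [0,0,-0.9]
  claw: [0.6,0.6,0.6,0.6,0.6,0.6,0.6]

```text
time: 19.73
position: [0.4983, 0.1154, 0.2236]
ee_rot: [0.292, 0.956, 0.002, 0.003]
contact_force: [0.5, -0.6, -0.2]
gripper_width: 0.0559
grip_force: 0.0
```

```bash
python3 plan.py -r 0.45,0.0,0.22,0.8 0.45,0.15,0.25,0.8 0.43,0.2,0.28,0.6
```

```text
t 19.73 p [0.4983 0.1154 0.2236] yaw 0.978 q [ 0.18  0.41 -0.7   2.05  0.37  0.8   0.24]
0.45,0.0,0.22,0.8 lin [-0.162, -0.818, 0.021] tw [0.001, 0.001, 0.028]
0.45,0.15,0.25,0.8 lin [0.395, 0.012, -0.178] tw [0.001, 0.001, 0.028]
0.43,0.2,0.28,0.6 lin [0.691, 0.216, -0.378] tw [0.001, 0.001, 0.06]
```

Request:
move_arm:
  twist:
    - [0,0,0]
    - [0,0,0]
    - [0,0,0]
    - [0,0,0]
  linear:
    - [0,-1,-0.2]
    - [0,-1,-0.2]
    - [0,-1,-0.2]
    - [0,-1,-0.2]
  claw: [0.6,0.6,0.6,0.6]

```text
time: 20.23
position: [0.4115, -0.012, 0.2495]
ee_rot: [0.293, 0.956, -0.001, -0.0]
contact_force: [1.0, 0.8, -0.6]
gripper_width: 0.0557
grip_force: 0.0
```

```bash
python3 plan.py 0.42,-0.15,0.25,0.7 0.4,-0.28,0.25,0.3 0.38,-0.4,0.25,0
```

```text
t 20.23 p [ 0.4115 -0.012   0.2495] yaw 0.975 q [ 0.53  0.25 -0.76  2.21  0.25  0.77  0.57]
0.42,-0.15,0.25,0.7 lin [-0.563, -0.73, -0.002] tw [-0.0, 0.0, 0.044]
0.4,-0.28,0.25,0.3 lin [-0.577, -0.66, 0.0] tw [0.0, 0.0, 0.064]
0.38,-0.4,0.25,0 lin [-0.725, -0.364, 0.0] tw [0.0, 0.0, 0.048]
```

Request:
move_arm:
  twist:
    - [0,0,0.044]
    - [0,0,0.044]
    - [0,0,0.044]
    - [0,0,0.044]
    - [0,0,0.044]
  linear:
    - [-0.563,-0.73,0]
    - [-0.563,-0.73,0]
    - [-0.563,-0.73,0]
    - [-0.563,-0.73,0]
    - [-0.563,-0.73,0]
  claw: [0.6,0.6,0.6,0.6,0.6]

```text
time: 20.85
position: [0.422, -0.146, 0.2496]
ee_rot: [0.419, 0.908, 0.0, -0.0]
contact_force: [-0.1, -0.3, 0.4]
gripper_width: 0.056
grip_force: 0.0
```

Request:
move_arm:
  twist:
    - [0,0,0.064]
    - [0,0,0.064]
    - [0,0,0.064]
    - [0,0,0.064]
    - [0,0,0.064]
  linear:
    - [-0.577,-0.66,0]
    - [-0.577,-0.66,0]
    - [-0.577,-0.66,0]
    - [-0.577,-0.66,0]
    - [-0.577,-0.66,0]
  claw: [0.6,0.6,0.6,0.6,0.6]

```text
time: 21.48
position: [0.4028, -0.2758, 0.2499]
ee_rot: [0.591, 0.806, 0.0, -0.0]
contact_force: [-0.9, -0.5, 1.1]
gripper_width: 0.0555
grip_force: 0.0
```

Request:
move_arm:
  twist:
    - [0,0,0.048]
    - [0,0,0.048]
    - [0,0,0.048]
    - [0,0,0.048]
    - [0,0,0.048]
  linear:
    - [-0.725,-0.364,0]
    - [-0.725,-0.364,0]
    - [-0.725,-0.364,0]
    - [-0.725,-0.364,0]
    - [-0.725,-0.364,0]
  claw: [0.6,0.6,0.6,0.6,0.6]

```text
time: 22.1
position: [0.383, -0.3961, 0.25]
ee_rot: [0.706, 0.708, 0.0, -0.0]
contact_force: [0.2, 0.4, -0.0]
gripper_width: 0.0561
grip_force: 0.0
```

```bash
python3 - <<'E'
from h import *
a=eyes.capture('top');b=eyes.capture('scene');cv2.imwrite('pics/top9.png',a);cv2.imwrite('pics/scene9.png',b)
A=cv2.resize(a[150:280,135:385],None,fx=3.2,fy=3.2,interpolation=2)[:, :800]
B=cv2.resize(b[190:340,140:370],None,fx=1.2,fy=1.2,interpolation=2)
o=np.zeros((600,800,3),'uint8');o[:416]=A[:416];o[420:600,:276]=B[:180]
cv2.imwrite('pics/fin.png',o)
E
```

View pics/fin.png

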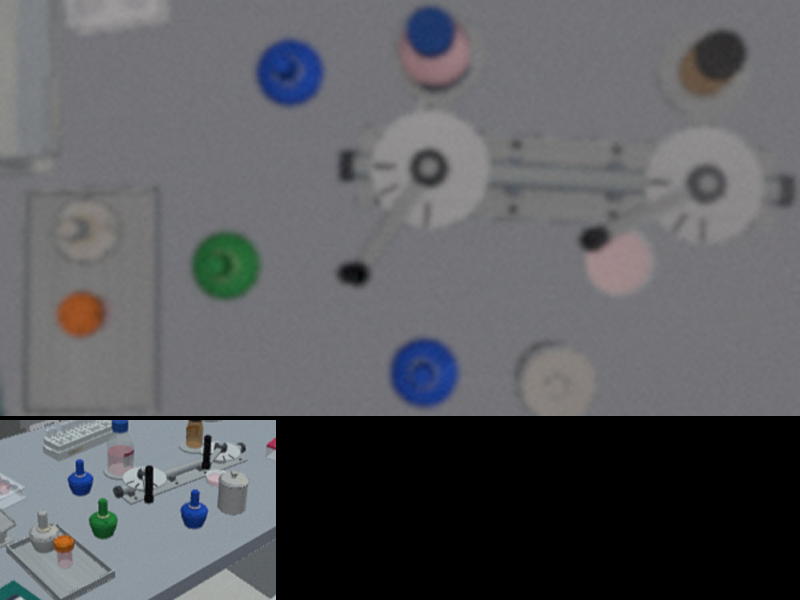

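Each lever lies over its mark: the left covers two thirds, with its one-third mark at (388,190) and open mark at (428,214) both free, and the right covers one third. The lamp stands upright on the tray floor near (86,232), beside the cup, and nothing else has moved. Handing in.

```bash
python3 -c "
from bench import workorder
print(workorder.job_done())"
```

```text
the job is handed in; nothing more can be done
None
```

I handed the job in at about 22 s: the larger bottle's (left) lever is at two thirds, the smaller's (right) at one third, and the lamp stands upright in the tray beside the cup; the hand-in call returned no verdict.

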